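# Gauge a wax specimen block

### The job

Push the gauge's sliding jaw shut so that it carries the wax block's carrier up against the fixed jaw and nips it square between them, firmly but not hard. Then press the carriage down its column until the sprung foot sits on the wax with its spring about half squeezed, never letting the spring bottom, and let go, leaving jaw and foot there to be read. Do not disturb the other things on the bench.

Things in the scene. Friction and masses are not known exactly. Their poses are not given: they have to be found in the camera images.
- gauge: Bench thickness gauge, bolted down. Grey bed 130 (x) by 400 mm (y), 20 mm thick; column 28 mm thick, 272 mm tall at gauge (0, -130) mm. Origin: bench level, 10 mm to the -y side of the bed's centre; z up. Jaws face each other along gauge y: fixed face at y = -60 mm, the sliding jaw closes towards -y. The foot's axis is at gauge (0, -30) mm.
- fixed_jaw: The fixed steel jaw, 110 mm wide (x), 20 mm thick, top 62 mm above the bench. Origin: on its gripping face at the bed's top; y points from it to the sliding jaw.
- fixed_face (a point): Centre of the fixed jaw's gripping face, 41 mm above the bench; axes as the gauge's.
- jaw: Sliding steel jaw, runs along gauge y, stays where left (3 N drag). Face plate 110 mm wide, 40 mm tall; behind it a low slide 18 mm tall ending in an upright push tab 60 mm wide, 10 mm thick, its top 102 mm above the bench. Origin: on its gripping face at the lower edge, 22 mm above the bench; y points away from the fixed jaw.
- jaw_face (a point): Centre of the sliding jaw's gripping face, 41 mm above the bench; axes as the gauge's.
- tab_back (a point): Centre line of the back (+y) face of the push tab, 80 mm behind the gripping face, 72 mm above the bench. Push here towards gauge -y to shut the jaw.
- carriage (a joint): How far the carriage (aluminium collar on the column, arm and 30 mm sleeve) has been lowered, m: 0 at the top, end stop 0.10. It stays where left: about 10 N of friction, less about 3 N of weight when pushed down. At 0, with the foot's spring free, the foot's face is 135 mm above the bench.
- pad_top (a point): Centre of the top of the round black press pad (44 mm across) on the carriage, 60 mm above the sleeve's lower end, straight above the foot; 225 mm above the bench at carriage 0. The space above it is free; the column is 100 mm to its -y side.
- foot: Sprung foot: dark disc 24 mm across, 8 mm thick, on a stem below the sleeve. Origin: centre of its lower face, 30 mm below the sleeve's end when free. It yields upwards by up to 12 mm (1 N to start, 1 N more per mm). A collar on the stem shows it: 12 mm below the sleeve when free, touching the sleeve when bottomed.
- block: Specimen on the bed between the jaws, about 0.4 kg: grey carrier 110 (x) by 60 (y) by 30 mm tall; out of it stands a wax block 86 x 44 mm, centred, its flat top somewhere 42 to 62 mm above the carrier's underside (differs each time, not reported). Origin: centre of the carrier's underside, 20 mm above the bench. The 60 mm width goes between the jaws.
- spare_block: Bystander: smaller wax block on its grey carrier, 75 x 50 x 38 mm. Origin: centre of its underside.
- slide_box: Bystander: dark wooden slide box with a brass catch, 100 x 70 x 33 mm. Origin: centre of its underside.
- brush: Bystander: small bench brush 150 mm long, lying. Origin: under its middle.
- jar: Bystander: white-capped jar, 54 mm across, 70 mm tall. Origin: centre of its underside.
- beaker: Bystander: clear open beaker, 68 mm across, 75 mm tall. Origin: centre of its underside.
- reagent: Bystander: amber bottle, 64 mm across, 150 mm tall. Origin: centre of its underside.
- tube_rack: Bystander: blue rack of capped tubes, 90 x 200 x 90 mm. Origin: centre of its underside.
Not all that is in view belongs to the job. Leave any blue or green look-alike of the block alone.

How it is judged:
On the way:
1. the carrier is nipped between the sliding and the fixed jaw (over 3 N on each), with the foot still off the specimen (contact force between each of jaw, fixed_jaw and block above 3 N and contact force between foot and block below 0.3 N), for 0.2 s.
At the end, for the whole second after the job is handed in: The carrier lies square between the jaws (within 0.06 rad, both jaw faces within 3.5 mm of it) and the foot rests on the specimen, pressed by its spring with 2.5 to 10.5 N (about 1.5 to 9.5 mm of its 12 mm travel), everything at rest (y of jaw_face in the frame of block below 0.0335 m and y of fixed_face in the frame of block above -0.0335 m and angle between the y axis of block and the y axis of gauge, either way round below 0.06 rad and contact force between foot and block between 2.5 and 10.5 N and linear speed of block below 0.01 m/s and velocity of joint carriage between -0.005 and 0.005 m/s); the robot touches nothing.
It fails at once if the foot is bottomed on the specimen or driven into it (over 16 N) (contact force between foot and block above 16 N).
It fails at once if the specimen is crushed in the jaws (over 45 N) (contact force between jaw and block above 45 N).
It fails at once if a bystander is moved more than 30 mm (distance of any of spare_block, slide_box, brush, jar, beaker, reagent, tube_rack from where it was at the start of the episode above 0.03 m).
It also fails if it takes over 70 s, if anything falls off the work surface, if the arm or the gripper's body presses on something with over 40 N, if the wrist force passes 120 N, or if a joint passes its speed limit or range.

### The arm

A 6-joint arm with a two-finger parallel gripper is mounted at the origin on the work surface. World frame = base frame: x ahead of the robot, y to its left, z up, the work surface at z = 0. Lengths are in m, angles in rad, forces in N, time in s.
With the tool pointing down it reaches from about 0.225 to 0.725 m from the base axis. Payload 3.1 kg.
Tool frame: the origin (TCP) lies on the centre line of the jaws, within the pads' length; the fingertips stand bot.tip_reach ahead of it and the grasp point (between the pads) is the TCP (bot.tip_reach is the distance from the TCP to the fingertips, in m); y points along the fingers, z is the direction in which the jaws open and shut, and the axes are right-handed (so a half turn about y gives the same grasp; the last joint's range is limited). The gripper opens to 85 mm and grips with 20 to 120 N. Pads are 22 mm wide; open, the fingers measure 114 mm over their backs; the gripper's body (76 mm by 85 mm) begins 54 mm behind the grasp point. The pads swing forward as they close: fully open they stand 13 mm farther back than shut.
Start: joints at [-0.128, 0.048, 0.099, 1.622, 0, 1.443], TCP at [0.525, -0, 0.25] pointing down, gripper open.
Joint ranges: [-2.91, 2.91], [-0.99, 1.94], [-1.21, 1.42], [-2.12, 2.29], [-1.49, 1.47], [-3.14, 3.14]. Speed limits (rad/s): [2.79, 2.79, 3.14, 3.14, 3.14, 3.14].

### API

Orientations are given as a 3x3 rotation matrix whose columns are the frame's x, y, z axes.
In Python, from plant import bot, cams, order, spotter gives the robot as it stands. The module is installed in compiled form; this text tells all that it offers.
- The arm moves only by the tool apply_moves, never from a script. Its argument "moves" is a list of rows, each an object with "gripper": the closure, from 0 (fully open) to 1 (shut); "translation": the shift along the tool's x, y, z in m, a list of three; "spin": the turn about the tool's y in degrees. A call has 1 to 12 rows; each row shifts and turns the commanded pose from where the row before left it, along the tool's axes as they then stand; what a row does not reach is not made up. A row lasts 1/10 s, in which the tool goes at most 50 mm and 8.59 degrees, less where a joint would pass 70% of its speed; a pose out of reach is approached as far as the arm can. A call is refused whole if a number of a shift passes 0.05 or a number of a turn 8.59, either way. A call with a gripper value outside its range is refused whole. The fingers move at their own pace and stop on an object; "squeeze" is the grip in N (left out, the last holds). Time passes only in rows, so rows that do not move let the fingers close. It gives the time, the measured TCP pose, the force and the opening at its end, in the units of the state.
- bot.read_state(): the state, without advancing time (a new reading comes with each control period).
- cams.capture(name): name is "scene" or "side" or "wrist"; returns a dict with "frame" (400x640x3 uint8, red, green, blue), "mtx" (3x3 intrinsics, pixels), "rvec" (rotation vector, rad) and "tvec" (3), from world to camera coordinates, as OpenCV has them. Camera axes: x right, y down, z forward; pixel columns grow to the right and rows downward; lengths in m; the calibration is good to about 2 mm. A picture is of the moment at which its call begins. There is no depth.
- order.finish_job(): hands the job in, once; it reports no verdict.
Trained networks look in the newest picture that a camera, given by its name, has taken for a name from the list of things; names that differ only in an ending like _2 or _b are one class to them, and where a whole thing is asked for, a point or a joint stands for the part that bears it (a point fixed in the world has none). Each returns a list of dicts, best first, with "conf" (0 to 1); they miss things now and then, are a little off and sometimes report something else, mostly with a low value. They report only what shows in the picture. A call takes as long as a camera call. They do not tell look-alikes from the thing itself.
- spotter.regions_of(camera, label): "mask" (400x640 bool, what is visible of it) and "point" ([column, row] in pixels, amid what is visible of it).
The state is a dict: "time": time; "joint_positions": joint angles; "qvel": joint speeds; "tau": joint torques, N m; "tcp_pos": TCP position; "orientation": TCP orientation; "ft_force": force on the tool from outside, world axes, zero at the start; "wrist_torque": the same for the moment, N m; "opening": opening from 0.0 (shut) to 1.0 (fully open).
Only numpy, scipy, OpenCV 4.12 (cv2) and the standard library are available. Lean on these libraries where they do the work, as an engineer would, in place of code of your own. Each camera call takes 0.05 s, during which the arm holds its last target. There are 200 camera calls.

## Working session

There is one attempt and no reset: what is moved stays moved. The work goes in short steps, Python scripts to look and compute and a tool call to move; the robot and the scene stay as the last step left them, time stands still between calls to the robot, and variables do not carry over. Pictures are saved under pics/ and viewed, about 8 in all and at most 12, crops included, and the job is handed in when it is done.

Besides the shell and the picture viewer there is one more tool, called after "Emit:" as name(argument=value, ...) on one line, values as JSON. apply_moves: Moves the arm, as the interface text tells. Its arguments: {"type":"object","properties":{"moves":{"type":"array","items":{"type":"object","properties":{"gripper":{"type":"number"},"translation":{"type":"array","items":{"type":"number"}},"spin":{"type":"number"}}}},"squeeze":{"type":"number"}},"required":["moves"]}

```bash
mkdir -p pics
cat > h.py <<'E'
import numpy as np, cv2
from plant import bot,cams,order,spotter
def cap(n,save=None):
    c=cams.capture(n)
    if save: cv2.imwrite('pics/'+save,c['frame'][:,:,::-1])
    return c
def ray(c,px):
    R=cv2.Rodrigues(np.array(c['rvec'],float))[0];t=np.array(c['tvec'],float).ravel()
    d=R.T@np.linalg.inv(c['mtx'])@np.array([px[0],px[1],1.]);return -R.T@t,d
def atz(c,px,z):
    o,d=ray(c,px);return o+d*(z-o[2])/d[2]
def proj(c,P):
    return cv2.projectPoints(np.array(P,float).reshape(-1,1,3),np.array(c['rvec'],float),np.array(c['tvec'],float),np.array(c['mtx'],float),None)[0].reshape(-1,2)
def tri(c1,p1,c2,p2):
    o1,d1=ray(c1,p1);o2,d2=ray(c2,p2)
    A=np.c_[d1,-d2];s=np.linalg.lstsq(A,o2-o1,rcond=None)[0]
    a=o1+d1*s[0];b=o2+d2*s[1];return (a+b)/2,np.linalg.norm(a-b)
E
python3 - <<'E'
from h import *
s=bot.read_state();print(s['tcp_pos'],s['orientation'],s['ft_force'],bot.tip_reach)
ims=[]
for n in['scene','side']:
    c=cap(n,n+'0.png');o,_=ray(c,(0,0));print(n,o)
    for l in['gauge','jaw','tab_back','carriage','pad_top','foot','block','fixed_jaw','jaw_face']:
        try:
            for r in spotter.regions_of(n,l)[:3]: print(l,round(r['conf'],2),r['point'],r['mask'].sum())
        except Exception as e: print(l,e)
E
```

```text
[5.24421118e-01 5.78516865e-05 2.49090270e-01] [[ 4.09323386e-06 -2.36036632e-03  9.99997214e-01]
 [-9.99999950e-01  3.17088486e-04  4.84169212e-06]
 [-3.17099031e-04 -9.99997164e-01 -2.36036490e-03]] [-0.21398852  0.34123147 -0.32478257] 0.019
scene [1.16077786 0.97369659 1.18337837]
gauge 0.84 [324.4, 234.5] 3531
jaw 0.56 [344.6, 237.3] 705
tab_back 0.67 [343.8, 238.1] 656
tab_back 0.26 [326.2, 219.7] 640
carriage 0.77 [315.8, 172.7] 430
carriage 0.75 [324.8, 128.4] 158
pad_top 0.58 [315.9, 169.1] 413
foot 0.44 [320.2, 187.1] 35
foot 0.39 [344.5, 239.6] 766
block 0.96 [255.0, 267.5] 735
block 0.91 [405.0, 220.9] 514
block 0.84 [412.7, 263.7] 768
fixed_jaw 0.64 [313.6, 198.9] 378
jaw_face 0.62 [344.1, 232.7] 627
side [ 0.06543607 -0.7424455   0.9468936 ]
gauge 0.83 [320.4, 235.2] 3920
gauge 0.57 [294.5, 207.6] 580
jaw 0.71 [292.2, 207.5] 555
jaw 0.67 [324.6, 213.1] 615
tab_back 0.93 [292.8, 209.6] 565
carriage 0.67 [323.8, 212.7] 561
carriage 0.44 [322.8, 376.6] 1050
carriage 0.29 [292.3, 206.1] 583
pad_top 0.6 [327.0, 214.2] 569
block 0.8 [369.1, 191.6] 521
block 0.78 [235.1, 203.0] 484
block 0.56 [310.4, 221.3] 573
fixed_jaw 0.88 [316.3, 243.8] 303
jaw_face 0.69 [325.6, 190.0] 245
jaw_face 0.66 [291.5, 204.4] 554
```

View pics/scene0.png

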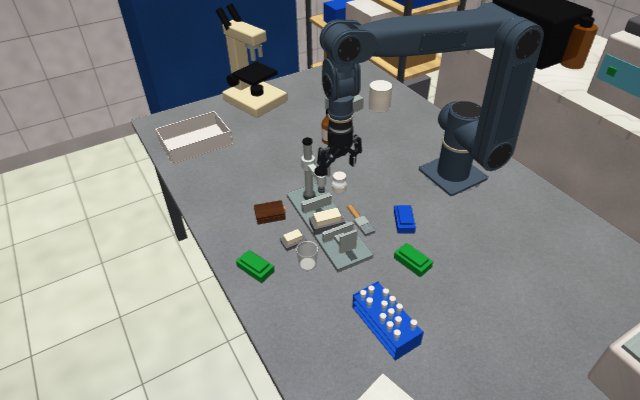

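View pics/side0.png

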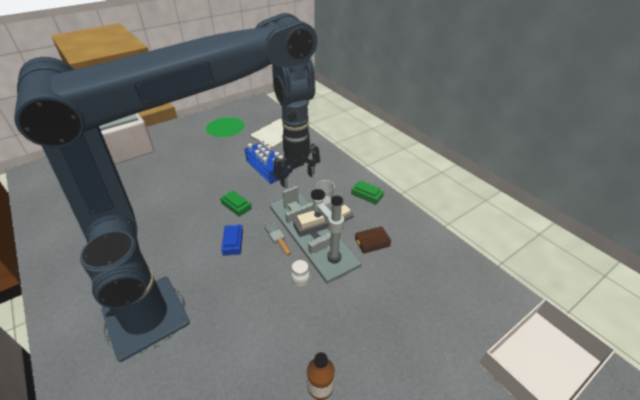

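The scene picture shows the gauge at about (330,225), with its column at (308,165), the cream block at (326,217) and the tab at (346,238). Block candidates are the cream one between the jaws (326,217), the green ones (255,265) and (412,260), the blue one (405,218) and the small cream spare (292,238). The one between the jaws fits; I'll confirm it in an enlarged crop.

Run:
```python
import cv2,numpy as np
a=cv2.imread('pics/scene0.png')[130:280,280:380];b=cv2.imread('pics/side0.png')[170:290,260:380]
a=cv2.resize(a,(400,600),interpolation=cv2.INTER_CUBIC);b=cv2.resize(b,(400,400),interpolation=cv2.INTER_CUBIC)
b=np.vstack([b,np.zeros((200,400,3),np.uint8)])
cv2.imwrite('pics/crop1.png',np.hstack([a,b]))
```

```text
(no output)
```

View pics/crop1.png

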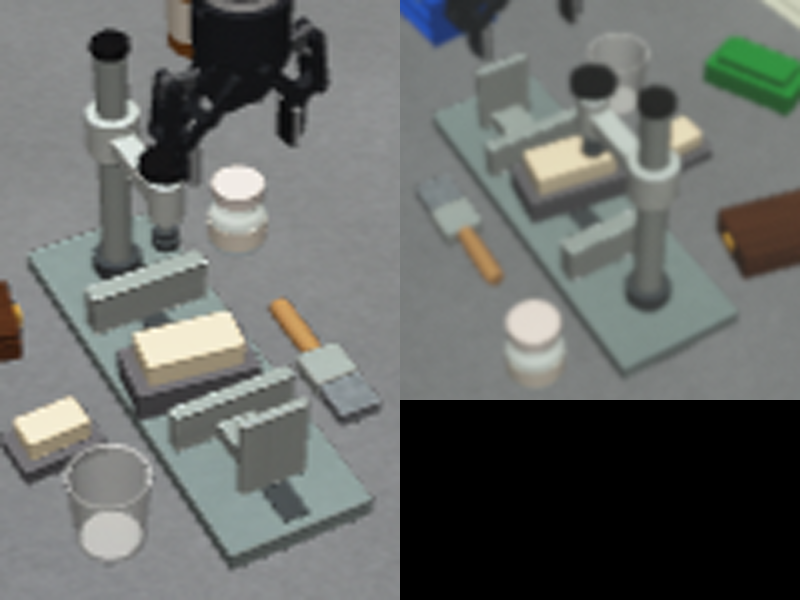

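The crop confirms it. The cream wax on the grey carrier lies between the jaws and is slightly askew. Its wax top in the crop is at about (190,345), the tab at (272,445), the pad at (163,165), and the bed corners at (30,257), (232,553) and (372,497). Next I fit the gauge pose.

```bash
cat > fit.py <<'E'
from h import *
from scipy.optimize import least_squares
S=lambda u,v:(280+u/4,130+v/4)
D=lambda u,v:(260+(u-400)/3.3333,170+v/3.3333)
c1=cap('scene');c2=cap('side')
# gauge pts: bed top corners (y -190..210 => origin 10mm to -y of centre)
obs=[(c1,S(30,257),(-1,-1)),(c1,S(232,553),(-1,1)),(c1,S(372,497),(1,1)),
 (c2,D(435,115),None),(c2,D(625,370),None),(c2,D(735,310),None)]
for c,p,_ in obs: print(np.round(atz(c,p,0.02),4))
print('wax/tabs', )
# tab top corners, scene: (235,437),(310,405); pad top centre (163,160); column top centre (110,42)
for p in[(237,437),(309,403)]: print('tab',np.round(atz(c1,S(*p),.102),4))
for p in[(477,85),(528,58)]: print('tab side',np.round(atz(c2,D(*p),.102),4))
print('coltop',np.round(atz(c1,S(110,42),.272),4),np.round(atz(c2,D(657,102),.272),4))
print('pad',np.round(atz(c1,S(163,160),.225),4),np.round(atz(c2,D(593,80),.225),4), tri(c1,S(163,160),c2,D(593,80)))
for p in[(135,347),(240,315),(245,350),(140,382)]: print('wax',np.round(atz(c1,S(*p),.072),4))
for p in[(118,365),(132,410),(258,370)]: print('carrier',np.round(atz(c1,S(*p),.05 if p[1]==365 else .02),4))
E
python3 fit.py
```

```text
[ 0.6115 -0.2063  0.02  ]
[0.6392 0.18   0.02  ]
[0.5135 0.1903 0.02  ]
[0.5116 0.1765 0.02  ]
[ 0.4802 -0.2166  0.02  ]
[ 0.6051 -0.2222  0.02  ]
wax/tabs
tab [0.612  0.1424 0.102 ]
tab [0.5449 0.1415 0.102 ]
tab side [0.5307 0.1098 0.102 ]
tab side [0.5976 0.1155 0.102 ]
coltop [ 0.552  -0.1483  0.272 ] [ 0.5454 -0.1645  0.272 ]
pad [ 0.5642 -0.0449  0.225 ] [ 0.5505 -0.0683  0.225 ] (array([ 0.55760147, -0.05733978,  0.21361132]), np.float64(0.0012011236831458941))
wax [ 0.6144 -0.0096  0.072 ]
wax [0.5199 0.0036 0.072 ]
wax [0.5389 0.0409 0.072 ]
wax [0.6312 0.0273 0.072 ]
carrier [ 0.6264 -0.0181  0.05  ]
carrier [0.6286 0.0076 0.02  ]
carrier [0.5134 0.0235 0.02  ]
```

Emit:
apply_moves(moves=[{"spin": 4.6,"gripper": 1,"translation": [0,0,0]},{"gripper": 1,"translation": [-0.035,0,0.007]},{"gripper": 1,"translation": [-0.035,0,0.007]},{"gripper": 1,"translation": [-0.035,0,0.007]},{"gripper": 1,"translation": [-0.035,0,0.007]},{"gripper": 1,"translation": [-0.035,0,0.007]},{"gripper": 1,"translation": [0,0,0]},{"gripper": 1,"translation": [0,0,0]},{"gripper": 1,"translation": [0,0,0]},{"gripper": 1,"translation": [0,0,0]}])

```text
invalid input
```

Run:
```python
from h import *
s=bot.read_state();print(s['time'],s['tcp_pos'],s['ft_force'],s['opening'])
c=cap('wrist','w1.png');print(ray(c,(0,0))[0])
for n in['scene','side']:
    c=cap(n,n+'1.png')
    for r in spotter.regions_of(n,'tube_rack')[:1]: print(r['conf'],r['point'],atz(c,r['point'],.08), [np.round(atz(c,p,.09),3) for p in r['mask'].nonzero()[::-1] and [(np.nonzero(r['mask'])[1][i],np.nonzero(r['mask'])[0][i]) for i in (0,-1)]])
a=cv2.imread('pics/w1.png');
```

```text
1.1 [ 5.24979369e-01 -1.07604255e-05  2.50308032e-01] [-0.15935499 -0.34009679  0.21186083] 1.0003342290422828
[0.52471119 0.07935969 0.37314248]
0.74 [388.3, 322.6] [0.65105294 0.44617617 0.08      ] [array([0.61 , 0.328, 0.09 ]), array([0.7  , 0.542, 0.09 ])]
0.6 [266.4, 156.8] [0.61198214 0.37236555 0.08      ] [array([0.652, 0.486, 0.09 ]), array([0.547, 0.207, 0.09 ])]
```

View pics/w1.png

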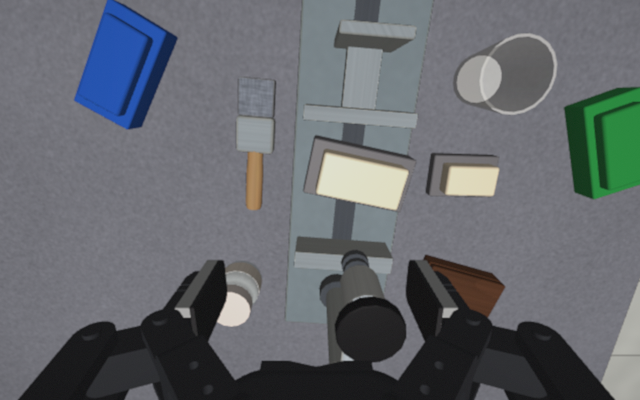

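The wrist view shows the tab at (376,35), the jaw plate at (360,113), the block at (360,178), turned about 10° in the picture, the fixed jaw at (342,250) and the pad at (370,328). I'll measure from this view.

Run:
```python
from h import *
c=cap('wrist')
f=lambda p,z:np.round(atz(c,p,z)[:2],4)
L=[f((304,0),.02),f((287,320),.02)];R=[f((433,0),.02),f((401,240),.02)]
print('bed',L,R)
for a,b in(L,R): d=a-b;print(np.degrees(np.arctan2(d[0],d[1])))
y=np.array([.081,.997])
for n,p,z in[('tabT',(341,20),.102),('tabT',(415,25),.102),('tabF',(337,37),.102),('tabF',(411,42),.102),
 ('jawT',(303,106),.062),('jawT',(416,114),.062),('fixT',(296,238),.062),('fixT2',(296,266),.02),('pad',(370,325),.225),
 ('carTL',(316,138),.05),('carTR',(413,162),.05)]: print(n,f(p,z))
```

```text
bed [array([0.5129, 0.1684]), array([ 0.4848, -0.2093])] [array([0.6391, 0.1683]), array([ 0.6295, -0.09  ])]
4.254833868881221
2.128480190535244
tabT [0.5438 0.1344]
tabT [0.6007 0.1309]
tabF [0.5409 0.1227]
tabF [0.5987 0.1192]
jawT [0.5122 0.0703]
jawT [0.6203 0.0628]
fixT [ 0.5026 -0.0673]
fixT2 [ 0.4988 -0.1263]
pad [ 0.5554 -0.0452]
carTL [0.5245 0.0387]
carTR [0.6256 0.0138]
```

Emit:
apply_moves(moves=[{"gripper": 1.0,"translation": [0.0,0.0,0.0],"spin": 4.6}])

```text
time: 1.5
tcp_pos: [0.525, -0.0, 0.2503]
orientation: [[-0.082, 0.0, 0.997], [-0.997, 0.0, -0.082], [-0.0, -1.0, 0.0]]
ft_force: [0.0, -0.3, -0.5]
opening: 0.86
```

Emit:
apply_moves(moves=[{"spin": 0.0,"gripper": 1.0,"translation": [-0.035,0.0,0.007]},{"spin": 0.0,"gripper": 1.0,"translation": [-0.035,0.0,0.007]},{"spin": 0.0,"gripper": 1.0,"translation": [-0.035,0.0,0.007]},{"spin": 0.0,"gripper": 1.0,"translation": [-0.035,0.0,0.007]},{"spin": 0.0,"gripper": 1.0,"translation": [-0.035,0.0,0.007]},{"spin": 0.0,"gripper": 1.0,"translation": [0.0,0.03,0.0]},{"spin": 0.0,"gripper": 1.0,"translation": [0.0,0.03,0.0]},{"spin": 0.0,"gripper": 1.0,"translation": [0.0,0.03,0.0]},{"spin": 0.0,"gripper": 1.0,"translation": [0.0,0.0,0.0]},{"spin": 0.0,"gripper": 1.0,"translation": [0.0,0.0,0.0]}])

```text
time: 2.5
tcp_pos: [0.5734, 0.1715, 0.16]
orientation: [[-0.08, -0.002, 0.997], [-0.997, -0.0, -0.08], [0.0, -1.0, -0.002]]
ft_force: [-0.2, -0.1, 0.6]
opening: 0.001
```

Run:
```python
from h import *
ims=[]
for n,b in(('scene',(290,130,400,290)),('side',(255,110,365,290))):
    c=cap(n,n+'2.png');x0,y0,x1,y1=b
    p=proj(c,[bot.read_state()['tcp_pos'],np.array(bot.read_state()['tcp_pos'])-[0,0,.019]]);print(n,p)
    ims.append(cv2.resize(c['frame'][y0:y1,x0:x1,::-1],(400,600),interpolation=cv2.INTER_CUBIC))
cv2.imwrite('pics/crop2.png',np.hstack(ims))
```

```text
scene [[355.48095996 226.88146606]
 [355.2469937  231.30693037]]
side [[283.63429021 168.05936837]
 [283.94793794 172.36935174]]
```

View pics/crop2.png

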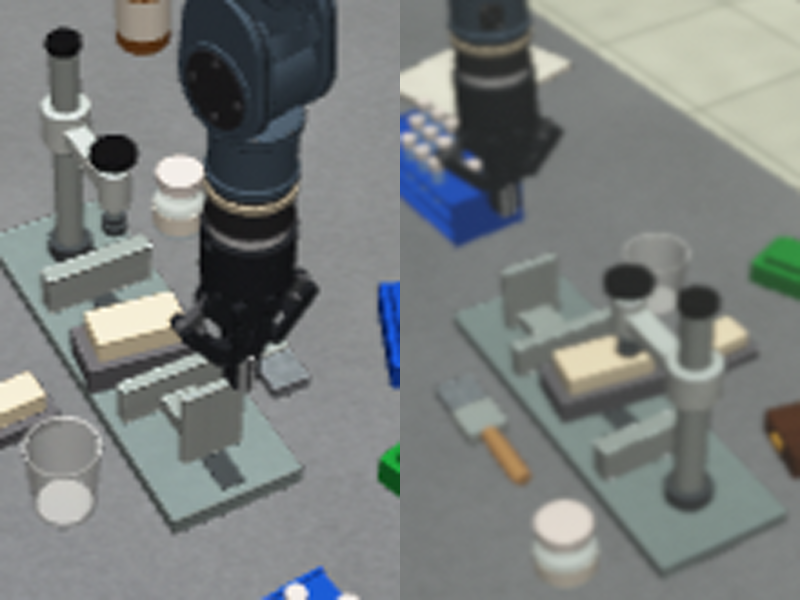

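The fingertips are at scene-crop (242,385), above and behind the tab, with the tube rack clear of them. I'll descend behind the tab.

Emit:
apply_moves(moves=[{"spin": 0.0,"gripper": 1.0,"translation": [0.0,0.03,0.0]},{"spin": 0.0,"gripper": 1.0,"translation": [0.0,0.03,0.0]},{"spin": 0.0,"gripper": 1.0,"translation": [0.0,0.025,0.0]},{"spin": 0.0,"gripper": 1.0,"translation": [0.0,0.0,0.0]},{"spin": 0.0,"gripper": 1.0,"translation": [0.0,0.0,0.0]}])

```text
time: 3.1
tcp_pos: [0.5749, 0.1717, 0.0772]
orientation: [[-0.08, 0.002, 0.997], [-0.997, 0.0, -0.08], [-0.001, -1.0, 0.002]]
ft_force: [0.3, 0.4, -0.4]
opening: 0.002
```

Emit:
apply_moves(moves=[{"spin": 0.0,"gripper": 1.0,"translation": [0.005,0.0,0.0]},{"spin": 0.0,"gripper": 1.0,"translation": [0.005,0.0,0.0]},{"spin": 0.0,"gripper": 1.0,"translation": [0.005,0.0,0.0]},{"spin": 0.0,"gripper": 1.0,"translation": [0.005,0.0,0.0]},{"spin": 0.0,"gripper": 1.0,"translation": [0.005,0.0,0.0]},{"spin": 0.0,"gripper": 1.0,"translation": [0.005,0.0,0.0]},{"spin": 0.0,"gripper": 1.0,"translation": [0.0,0.0,0.0]}])

```text
time: 3.8
tcp_pos: [0.5717, 0.1413, 0.0756]
orientation: [[-0.081, 0.001, 0.997], [-0.997, 0.0, -0.081], [-0.0, -1.0, 0.001]]
ft_force: [1.1, 2.1, 0.5]
opening: -0.0
```

Emit:
apply_moves(moves=[{"spin": 0.0,"gripper": 1.0,"translation": [0.004,0.0,0.0]},{"spin": 0.0,"gripper": 1.0,"translation": [0.004,0.0,0.0]},{"spin": 0.0,"gripper": 1.0,"translation": [0.004,0.0,0.0]},{"spin": 0.0,"gripper": 1.0,"translation": [0.004,0.0,0.0]},{"spin": 0.0,"gripper": 1.0,"translation": [0.004,0.0,0.0]},{"spin": 0.0,"gripper": 1.0,"translation": [0.004,0.0,0.0]}])

```text
time: 4.4
tcp_pos: [0.5698, 0.1177, 0.0754]
orientation: [[-0.08, 0.001, 0.997], [-0.997, 0.001, -0.08], [-0.001, -1.0, 0.0]]
ft_force: [1.4, 5.8, 1.7]
opening: -0.002
```

Emit:
apply_moves(moves=[{"spin": 0.0,"gripper": 1.0,"translation": [0.004,0.0,0.0]},{"spin": 0.0,"gripper": 1.0,"translation": [0.004,0.0,0.0]},{"spin": 0.0,"gripper": 1.0,"translation": [0.004,0.0,0.0]},{"spin": 0.0,"gripper": 1.0,"translation": [0.004,0.0,0.0]},{"spin": 0.0,"gripper": 1.0,"translation": [0.004,0.0,0.0]},{"spin": 0.0,"gripper": 1.0,"translation": [0.004,0.0,0.0]}])

```text
time: 5.0
tcp_pos: [0.5679, 0.0939, 0.0755]
orientation: [[-0.08, 0.001, 0.997], [-0.997, 0.001, -0.08], [-0.001, -1.0, 0.001]]
ft_force: [1.6, 5.4, 0.2]
opening: -0.001
```

Run:
```python
from h import *
s=bot.read_state();print(s['time'],s['tcp_pos'],s['ft_force'])
c=cap('scene','s3.png');w=cap('wrist','w3.png')
a=cv2.resize(c['frame'][130:280,280:380,::-1],(400,600),interpolation=cv2.INTER_CUBIC)
b=cv2.resize(w['frame'][:,:,::-1],(400,250));b=np.vstack([b,np.zeros((350,400,3),np.uint8)])
cv2.imwrite('pics/crop3.png',np.hstack([a,b]))
```

```text
5.0 [0.56793391 0.09392493 0.07547984] [1.57143795 5.36235498 0.21971282]
```

View pics/crop3.png

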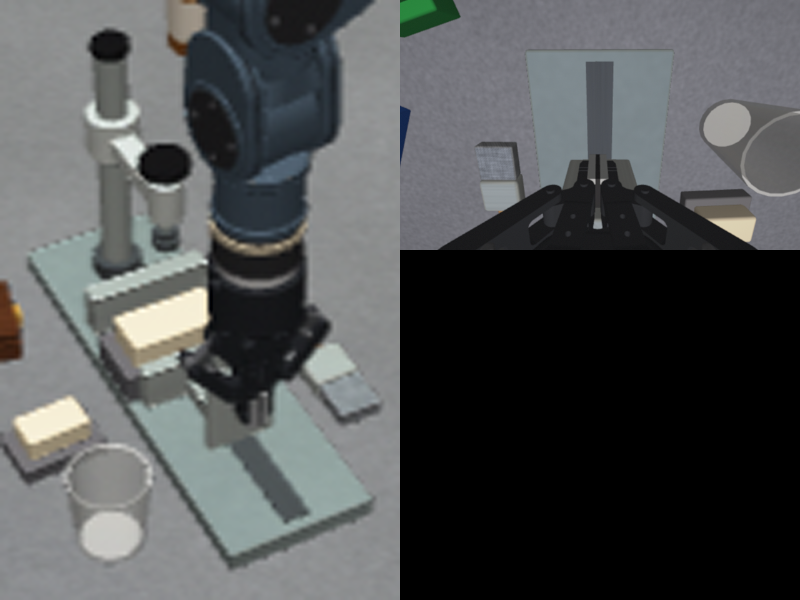

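The jaw is pushing the block, and the block is turning square at crop (160,330). The fixed jaw is just ahead, so I'll go slower now.

Emit:
apply_moves(moves=[{"spin": 0.0,"gripper": 1.0,"translation": [0.004,0.0,0.0]},{"spin": 0.0,"gripper": 1.0,"translation": [0.004,0.0,0.0]},{"spin": 0.0,"gripper": 1.0,"translation": [0.004,0.0,0.0]},{"spin": 0.0,"gripper": 1.0,"translation": [0.002,0.0,0.0]},{"spin": 0.0,"gripper": 1.0,"translation": [0.002,0.0,0.0]},{"spin": 0.0,"gripper": 1.0,"translation": [0.002,0.0,0.0]}])

```text
time: 5.7
tcp_pos: [0.5662, 0.0762, 0.0753]
orientation: [[-0.08, 0.0, 0.997], [-0.997, 0.001, -0.08], [-0.001, -1.0, 0.0]]
ft_force: [1.9, 6.0, 0.2]
opening: 0.004
```

Emit:
apply_moves(moves=[{"spin": 0.0,"gripper": 1.0,"translation": [0.001,0.0,0.0]},{"spin": 0.0,"gripper": 1.0,"translation": [0.001,0.0,0.0]},{"spin": 0.0,"gripper": 1.0,"translation": [0.001,0.0,0.0]}])

```text
time: 6.0
tcp_pos: [0.566, 0.0733, 0.0753]
orientation: [[-0.08, 0.0, 0.997], [-0.997, 0.001, -0.08], [-0.001, -1.0, 0.0]]
ft_force: [1.4, 5.3, 1.6]
opening: -0.001
```

Emit:
apply_moves(moves=[{"spin": 0.0,"gripper": 1.0,"translation": [0.001,0.0,0.0]},{"spin": 0.0,"gripper": 1.0,"translation": [0.001,0.0,0.0]}])

```text
time: 6.2
tcp_pos: [0.5658, 0.0713, 0.0753]
orientation: [[-0.08, 0.0, 0.997], [-0.997, 0.001, -0.08], [-0.001, -1.0, 0.0]]
ft_force: [1.9, 5.0, 1.7]
opening: 0.003
```

Emit:
apply_moves(moves=[{"spin": 0.0,"gripper": 1.0,"translation": [0.001,0.0,0.0]},{"spin": 0.0,"gripper": 1.0,"translation": [0.001,0.0,0.0]}])

```text
time: 6.4
tcp_pos: [0.5657, 0.0693, 0.0753]
orientation: [[-0.08, 0.0, 0.997], [-0.997, 0.001, -0.08], [-0.001, -1.0, 0.0]]
ft_force: [1.9, 4.9, 1.6]
opening: -0.004
```

Emit:
apply_moves(moves=[{"spin": 0.0,"gripper": 1.0,"translation": [0.001,0.0,0.0]},{"spin": 0.0,"gripper": 1.0,"translation": [0.001,0.0,0.0]}])

```text
time: 6.6
tcp_pos: [0.5656, 0.0673, 0.0753]
orientation: [[-0.08, 0.0, 0.997], [-0.997, 0.001, -0.08], [-0.001, -1.0, 0.0]]
ft_force: [1.5, 5.4, 0.7]
opening: 0.001
```

Emit:
apply_moves(moves=[{"spin": 0.0,"gripper": 1.0,"translation": [0.001,0.0,0.0]}])

```text
time: 6.7
tcp_pos: [0.5655, 0.0665, 0.0753]
orientation: [[-0.08, 0.0, 0.997], [-0.997, 0.001, -0.08], [-0.001, -1.0, 0.0]]
ft_force: [1.3, 7.1, 1.1]
opening: 0.003
```

Emit:
apply_moves(moves=[{"spin": 0.0,"gripper": 1.0,"translation": [0.001,0.0,0.0]}])

```text
time: 6.8
tcp_pos: [0.5655, 0.0665, 0.0753]
orientation: [[-0.079, 0.001, 0.997], [-0.997, 0.004, -0.079], [-0.004, -1.0, 0.0]]
ft_force: [2.2, 10.3, 0.9]
opening: 0.001
```

Emit:
apply_moves(moves=[{"spin": 0.0,"gripper": 1.0,"translation": [0.001,0.0,0.0]}])

```text
time: 6.9
tcp_pos: [0.5655, 0.0665, 0.0754]
orientation: [[-0.079, 0.001, 0.997], [-0.997, 0.006, -0.079], [-0.006, -1.0, 0.0]]
ft_force: [2.8, 11.5, 1.4]
opening: -0.002
```

Emit:
apply_moves(moves=[{"spin": 0.0,"gripper": 1.0,"translation": [0.001,0.0,0.0]},{"spin": 0.0,"gripper": 1.0,"translation": [0.0,0.0,0.0]}])

```text
time: 7.1
tcp_pos: [0.5655, 0.0666, 0.0754]
orientation: [[-0.078, 0.001, 0.997], [-0.997, 0.008, -0.078], [-0.008, -1.0, 0.0]]
ft_force: [2.6, 12.8, 1.6]
opening: -0.001
```

Emit:
apply_moves(moves=[{"spin": 0.0,"gripper": 1.0,"translation": [0.0005,0.0,0.0]},{"spin": 0.0,"gripper": 1.0,"translation": [0.0,0.0,0.0]},{"spin": 0.0,"gripper": 1.0,"translation": [0.0,0.0,0.0]},{"spin": 0.0,"gripper": 1.0,"translation": [0.0,0.0,0.0]}])

```text
time: 7.5
tcp_pos: [0.5655, 0.0666, 0.0754]
orientation: [[-0.077, 0.001, 0.997], [-0.997, 0.009, -0.077], [-0.009, -1.0, 0.0]]
ft_force: [2.7, 13.3, 1.3]
opening: 0.001
```

Emit:
apply_moves(moves=[{"spin": 0.0,"gripper": 1.0,"translation": [0.0015,0.0,0.0]},{"spin": 0.0,"gripper": 1.0,"translation": [0.0015,0.0,0.0]},{"spin": 0.0,"gripper": 1.0,"translation": [0.0,0.0,0.0]},{"spin": 0.0,"gripper": 1.0,"translation": [0.0,0.0,0.0]}])

```text
time: 7.9
tcp_pos: [0.5655, 0.0666, 0.0755]
orientation: [[-0.075, 0.002, 0.997], [-0.997, 0.015, -0.075], [-0.015, -1.0, 0.001]]
ft_force: [3.4, 20.2, 0.8]
opening: 0.001
```

Emit:
apply_moves(moves=[{"spin": 0.0,"gripper": 1.0,"translation": [0.001,0.0,0.0]},{"spin": 0.0,"gripper": 1.0,"translation": [0.001,0.0,0.0]},{"spin": 0.0,"gripper": 1.0,"translation": [0.0,0.0,0.0]},{"spin": 0.0,"gripper": 1.0,"translation": [0.0,0.0,0.0]}])

```text
time: 8.3
tcp_pos: [0.5654, 0.0667, 0.0756]
orientation: [[-0.074, 0.002, 0.997], [-0.997, 0.019, -0.074], [-0.019, -1.0, 0.001]]
ft_force: [3.2, 26.5, 1.3]
opening: -0.001
```

The carrier is nipped: the fingers stalled at y≈0.0666 and the force rose to 26 N, so about 23 N goes into the block. Back off and rise.

Emit:
apply_moves(moves=[{"spin": 0.0,"gripper": 1.0,"translation": [-0.004,0.0,0.0]},{"spin": 0.0,"gripper": 1.0,"translation": [-0.004,0.0,0.0]},{"spin": 0.0,"gripper": 1.0,"translation": [-0.01,0.0,0.0]},{"spin": 0.0,"gripper": 1.0,"translation": [-0.02,0.0,0.0]},{"spin": 0.0,"gripper": 1.0,"translation": [0.0,-0.03,0.0]},{"spin": 0.0,"gripper": 1.0,"translation": [0.0,-0.04,0.0]},{"spin": 0.0,"gripper": 1.0,"translation": [0.0,-0.04,0.0]},{"spin": 0.0,"gripper": 1.0,"translation": [0.0,-0.04,0.0]},{"spin": 0.0,"gripper": 1.0,"translation": [0.0,-0.04,0.0]},{"spin": 0.0,"gripper": 1.0,"translation": [0.0,-0.04,0.0]},{"spin": 0.0,"gripper": 1.0,"translation": [0.0,0.0,0.0]},{"spin": 0.0,"gripper": 1.0,"translation": [0.0,0.0,0.0]}])

```text
time: 9.5
tcp_pos: [0.5682, 0.0945, 0.3063]
orientation: [[-0.081, 0.002, 0.997], [-0.997, -0.002, -0.081], [0.002, -1.0, 0.002]]
ft_force: [1.3, 0.1, -0.1]
opening: -0.002
```

Emit:
apply_moves(moves=[{"spin": 0.0,"gripper": 1.0,"translation": [0.03,0.0,0.0]},{"spin": 0.0,"gripper": 1.0,"translation": [0.03,0.0,0.0]},{"spin": 0.0,"gripper": 1.0,"translation": [0.03,0.0,0.0]},{"spin": 0.0,"gripper": 1.0,"translation": [0.0,0.0,0.0]},{"spin": 0.0,"gripper": 1.0,"translation": [0.0,0.0,0.0]}])

```text
time: 10.0
tcp_pos: [0.5596, 0.005, 0.303]
orientation: [[-0.082, -0.005, 0.997], [-0.997, 0.0, -0.082], [0.0, -1.0, -0.005]]
ft_force: [0.0, 0.6, 0.8]
opening: -0.001
```

Run:
```python
from h import *
print(bot.read_state()['tcp_pos'])
w=cap('wrist','w4.png')
cv2.imwrite('pics/w4c.png',cv2.resize(w['frame'][100:400,180:480,::-1],(600,600),interpolation=cv2.INTER_CUBIC))
```

```text
[0.55959578 0.00495248 0.30295091]
```

View pics/w4c.png

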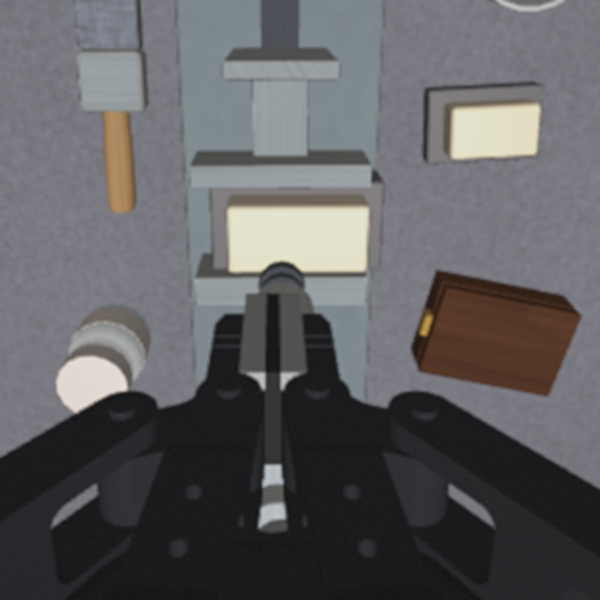

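The crop shows the carrier square between the sliding jaw (281,170) and the fixed jaw (281,285), and the tool is centred on the gauge axis. Now I go above the pad and down.

Emit:
apply_moves(moves=[{"spin": 0.0,"gripper": 1.0,"translation": [0.03,0.0,0.0]},{"spin": 0.0,"gripper": 1.0,"translation": [0.03,0.0,0.0]},{"spin": 0.0,"gripper": 1.0,"translation": [0.0,0.0,0.0]},{"spin": 0.0,"gripper": 1.0,"translation": [0.0,0.02,0.0]},{"spin": 0.0,"gripper": 1.0,"translation": [0.0,0.02,0.0]},{"spin": 0.0,"gripper": 1.0,"translation": [0.0,0.0,0.0]},{"spin": 0.0,"gripper": 1.0,"translation": [0.0,0.0,0.0]}])

```text
time: 10.75
tcp_pos: [0.5553, -0.0529, 0.2647]
orientation: [[-0.079, -0.002, 0.997], [-0.997, 0.001, -0.079], [-0.001, -1.0, -0.002]]
ft_force: [0.3, -0.0, -0.3]
opening: -0.003
```

Run:
```python
from h import *
s=bot.read_state();print(s['tcp_pos'],s['ft_force'])
ims=[]
for n,b in(('scene',(280,110,380,260)),('side',(270,130,370,280))):
    c=cap(n,n+'5.png');x0,y0,x1,y1=b
    ims.append(cv2.resize(c['frame'][y0:y1,x0:x1,::-1],(400,600),interpolation=cv2.INTER_CUBIC))
cv2.imwrite('pics/crop5.png',np.hstack(ims))
```

```text
[ 0.55533108 -0.05290864  0.2647313 ] [ 0.27703371 -0.04427149 -0.29324816]
```

View pics/crop5.png

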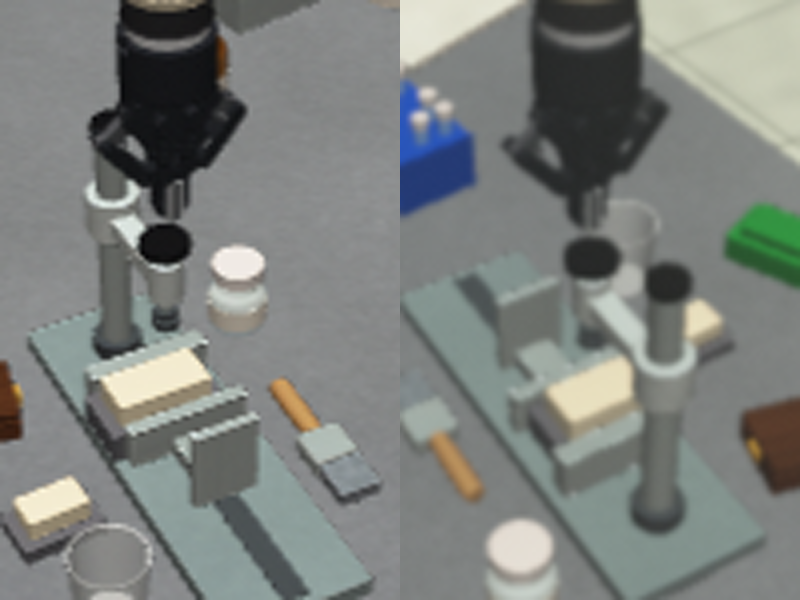

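Run:
```python
from h import *
p=np.array(bot.read_state()['tcp_pos'])
for n in('scene','side'):
    c=cap(n)
    P=[p-[0,0,.019]]+[[p[0],p[1],z] for z in(.225,.215)]
    x0,y0=((280,110),(270,130))[n=='side']
    print(n,np.round((proj(c,P)-[x0,y0])*4+[400*(n=='side'),0]))
c1=cap('scene');c2=cap('side')
print(tri(c1,(280+164.5/4,110+243/4),c2,(270+192/4,130+258/4)))
```

```text
scene [[166. 209.]
 [166. 231.]
 [166. 241.]]
side [[586. 219.]
 [586. 243.]
 [586. 253.]]
(array([ 0.55755992, -0.05660924,  0.21104994]), np.float64(0.0027349714121940962))
```

Emit:
apply_moves(moves=[{"spin": 0.0,"gripper": 1.0,"translation": [0.003,0.01,0.004]},{"spin": 0.0,"gripper": 1.0,"translation": [0.0,0.008,0.0]},{"spin": 0.0,"gripper": 1.0,"translation": [0.0,0.0,0.0]}])

```text
time: 11.35
tcp_pos: [0.5586, -0.0575, 0.2449]
orientation: [[-0.081, -0.004, 0.997], [-0.997, 0.001, -0.081], [-0.001, -1.0, -0.004]]
ft_force: [0.8, -0.0, -0.9]
opening: 0.003
```

Emit:
apply_moves(moves=[{"spin": 0.0,"gripper": 1.0,"translation": [0.0,0.003,0.0]},{"spin": 0.0,"gripper": 1.0,"translation": [0.0,0.003,0.0]}])

```text
time: 11.55
tcp_pos: [0.5595, -0.0575, 0.2411]
orientation: [[-0.08, -0.0, 0.997], [-0.997, 0.0, -0.08], [-0.0, -1.0, -0.0]]
ft_force: [-1.0, 1.1, -0.7]
opening: -0.001
```

Emit:
apply_moves(moves=[{"spin": 0.0,"gripper": 1.0,"translation": [0.0,0.003,0.0]},{"spin": 0.0,"gripper": 1.0,"translation": [0.0,0.003,0.0]}])

```text
time: 11.75
tcp_pos: [0.5595, -0.0575, 0.2367]
orientation: [[-0.08, 0.002, 0.997], [-0.997, -0.0, -0.08], [0.0, -1.0, 0.002]]
ft_force: [-2.7, 0.3, 7.5]
opening: 0.003
```

Emit:
apply_moves(moves=[{"spin": 0.0,"gripper": 1.0,"translation": [0.0,0.003,0.0]},{"spin": 0.0,"gripper": 1.0,"translation": [0.0,0.003,0.0]}])

```text
time: 11.95
tcp_pos: [0.5595, -0.0575, 0.2316]
orientation: [[-0.08, 0.002, 0.997], [-0.997, -0.001, -0.08], [0.001, -1.0, 0.002]]
ft_force: [-3.4, 0.8, 6.9]
opening: -0.0
```

Contact with the pad gives about 7 N, as expected. Continue down to just above the earliest possible wax contact (TCP about 0.191).

Emit:
apply_moves(moves=[{"spin": 0.0,"gripper": 1.0,"translation": [0.0,0.004,0.0]},{"spin": 0.0,"gripper": 1.0,"translation": [0.0,0.004,0.0]},{"spin": 0.0,"gripper": 1.0,"translation": [0.0,0.004,0.0]},{"spin": 0.0,"gripper": 1.0,"translation": [0.0,0.004,0.0]},{"spin": 0.0,"gripper": 1.0,"translation": [0.0,0.004,0.0]},{"spin": 0.0,"gripper": 1.0,"translation": [0.0,0.004,0.0]},{"spin": 0.0,"gripper": 1.0,"translation": [0.0,0.004,0.0]},{"spin": 0.0,"gripper": 1.0,"translation": [0.0,0.004,0.0]}])

```text
time: 12.75
tcp_pos: [0.5595, -0.0575, 0.1996]
orientation: [[-0.08, 0.002, 0.997], [-0.997, -0.001, -0.08], [0.001, -1.0, 0.002]]
ft_force: [-2.7, -0.1, 6.9]
opening: 0.002
```

Emit:
apply_moves(moves=[{"spin": 0.0,"gripper": 1.0,"translation": [0.0,0.001,0.0]},{"spin": 0.0,"gripper": 1.0,"translation": [0.0,0.001,0.0]}])

```text
time: 12.95
tcp_pos: [0.5595, -0.0575, 0.1975]
orientation: [[-0.08, 0.002, 0.997], [-0.997, -0.001, -0.08], [0.0, -1.0, 0.002]]
ft_force: [-3.1, 1.5, 6.8]
opening: 0.003
```

Emit:
apply_moves(moves=[{"spin": 0.0,"gripper": 1.0,"translation": [0.0,0.001,0.0]},{"spin": 0.0,"gripper": 1.0,"translation": [0.0,0.001,0.0]}])

```text
time: 13.15
tcp_pos: [0.5595, -0.0575, 0.1956]
orientation: [[-0.08, 0.002, 0.997], [-0.997, -0.001, -0.08], [0.0, -1.0, 0.002]]
ft_force: [-3.6, 0.3, 6.8]
opening: -0.002
```

Emit:
apply_moves(moves=[{"spin": 0.0,"gripper": 1.0,"translation": [0.0,0.001,0.0]},{"spin": 0.0,"gripper": 1.0,"translation": [0.0,0.001,0.0]}])

```text
time: 13.35
tcp_pos: [0.5595, -0.0575, 0.1936]
orientation: [[-0.08, 0.002, 0.997], [-0.997, -0.001, -0.08], [0.0, -1.0, 0.002]]
ft_force: [-3.2, 1.1, 7.3]
opening: 0.003
```

Emit:
apply_moves(moves=[{"spin": 0.0,"gripper": 1.0,"translation": [0.0,0.001,0.0]},{"spin": 0.0,"gripper": 1.0,"translation": [0.0,0.001,0.0]}])

```text
time: 13.55
tcp_pos: [0.5595, -0.0575, 0.1916]
orientation: [[-0.08, 0.002, 0.997], [-0.997, -0.001, -0.08], [0.0, -1.0, 0.002]]
ft_force: [-2.8, 0.0, 5.5]
opening: -0.002
```

Run:
```python
from h import *
s=bot.read_state();print(s['tcp_pos'],s['ft_force'])
ims=[]
for n,b in(('scene',(295,150,355,240)),('side',(290,170,350,260))):
    c=cap(n,n+'6.png');x0,y0,x1,y1=b
    ims.append(cv2.resize(c['frame'][y0:y1,x0:x1,::-1],(400,600),interpolation=cv2.INTER_CUBIC))
cv2.imwrite('pics/crop6.png',np.hstack(ims))
```

```text
[ 0.55952999 -0.05746645  0.19157414] [-2.80591668  0.0208343   5.48901535]
```

View pics/crop6.png

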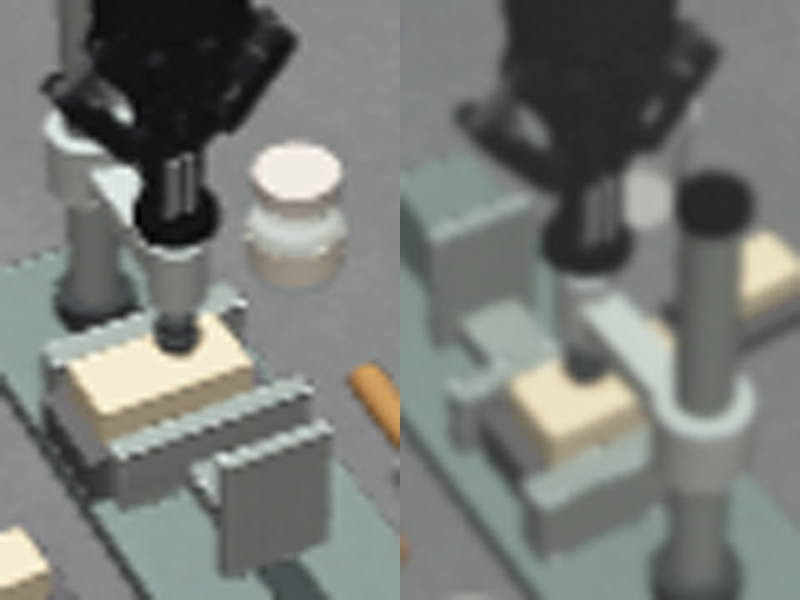

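The crop shows the fingers on the pad (175,215) and the foot (178,340) just above the wax. I continue in small steps.

Emit:
apply_moves(moves=[{"spin": 0.0,"gripper": 1.0,"translation": [0.0,0.001,0.0]},{"spin": 0.0,"gripper": 1.0,"translation": [0.0,0.001,0.0]}])

```text
time: 13.85
tcp_pos: [0.5595, -0.0575, 0.1896]
orientation: [[-0.08, 0.002, 0.997], [-0.997, -0.001, -0.08], [0.0, -1.0, 0.002]]
ft_force: [-2.9, 0.9, 7.3]
opening: 0.005
```

Emit:
apply_moves(moves=[{"spin": 0.0,"gripper": 1.0,"translation": [0.0,0.001,0.0]},{"spin": 0.0,"gripper": 1.0,"translation": [0.0,0.001,0.0]}])

```text
time: 14.05
tcp_pos: [0.5595, -0.0575, 0.1875]
orientation: [[-0.08, 0.002, 0.997], [-0.997, -0.001, -0.08], [0.0, -1.0, 0.002]]
ft_force: [-2.6, 0.7, 7.8]
opening: -0.001
```

Emit:
apply_moves(moves=[{"spin": 0.0,"gripper": 1.0,"translation": [0.0,0.001,0.0]},{"spin": 0.0,"gripper": 1.0,"translation": [0.0,0.001,0.0]}])

```text
time: 14.25
tcp_pos: [0.5596, -0.0575, 0.1856]
orientation: [[-0.08, 0.002, 0.997], [-0.997, -0.001, -0.08], [0.0, -1.0, 0.002]]
ft_force: [-1.7, 0.4, 7.2]
opening: -0.001
```

Emit:
apply_moves(moves=[{"spin": 0.0,"gripper": 1.0,"translation": [0.0,0.001,0.0]},{"spin": 0.0,"gripper": 1.0,"translation": [0.0,0.001,0.0]}])

```text
time: 14.45
tcp_pos: [0.5596, -0.0575, 0.1836]
orientation: [[-0.08, 0.002, 0.997], [-0.997, -0.001, -0.08], [0.0, -1.0, 0.002]]
ft_force: [-2.5, 1.0, 7.6]
opening: 0.0
```

Emit:
apply_moves(moves=[{"spin": 0.0,"gripper": 1.0,"translation": [0.0,0.001,0.0]}])

```text
time: 14.55
tcp_pos: [0.5595, -0.0575, 0.1826]
orientation: [[-0.08, 0.002, 0.997], [-0.997, -0.001, -0.08], [0.0, -1.0, 0.002]]
ft_force: [-3.0, 0.0, 7.9]
opening: -0.001
```

Emit:
apply_moves(moves=[{"spin": 0.0,"gripper": 1.0,"translation": [0.0,0.001,0.0]}])

```text
time: 14.65
tcp_pos: [0.5596, -0.0575, 0.1819]
orientation: [[-0.08, 0.002, 0.997], [-0.997, -0.001, -0.08], [0.0, -1.0, 0.002]]
ft_force: [-3.8, 0.4, 9.8]
opening: -0.001
```

Emit:
apply_moves(moves=[{"spin": 0.0,"gripper": 1.0,"translation": [0.0,0.001,0.0]}])

```text
time: 14.75
tcp_pos: [0.5596, -0.0574, 0.1812]
orientation: [[-0.08, 0.002, 0.997], [-0.997, -0.001, -0.08], [0.001, -1.0, 0.002]]
ft_force: [-3.9, 0.9, 11.0]
opening: 0.001
```

Emit:
apply_moves(moves=[{"spin": 0.0,"gripper": 1.0,"translation": [0.0,0.001,0.0]}])

```text
time: 14.85
tcp_pos: [0.5596, -0.0575, 0.1804]
orientation: [[-0.08, 0.002, 0.997], [-0.997, -0.001, -0.08], [0.001, -1.0, 0.003]]
ft_force: [-3.2, 1.1, 11.1]
opening: -0.001
```

Emit:
apply_moves(moves=[{"spin": 0.0,"gripper": 1.0,"translation": [0.0,0.001,0.0]}])

```text
time: 14.95
tcp_pos: [0.5596, -0.0575, 0.1797]
orientation: [[-0.08, 0.003, 0.997], [-0.997, -0.001, -0.08], [0.001, -1.0, 0.003]]
ft_force: [-3.9, 0.4, 11.4]
opening: -0.0
```

Emit:
apply_moves(moves=[{"spin": 0.0,"gripper": 1.0,"translation": [0.0,0.001,0.0]}])

```text
time: 15.05
tcp_pos: [0.5596, -0.0575, 0.1789]
orientation: [[-0.08, 0.003, 0.997], [-0.997, -0.001, -0.08], [0.001, -1.0, 0.003]]
ft_force: [-4.8, 0.2, 11.7]
opening: 0.0
```

Emit:
apply_moves(moves=[{"spin": 0.0,"gripper": 1.0,"translation": [0.0,0.0005,0.0]}])

```text
time: 15.15
tcp_pos: [0.5596, -0.0575, 0.1786]
orientation: [[-0.08, 0.003, 0.997], [-0.997, -0.001, -0.08], [0.001, -1.0, 0.003]]
ft_force: [-5.6, 0.7, 12.4]
opening: 0.001
```

Emit:
apply_moves(moves=[{"spin": 0.0,"gripper": 1.0,"translation": [0.0,0.0,0.0]}])

```text
time: 15.25
tcp_pos: [0.5596, -0.0575, 0.1785]
orientation: [[-0.08, 0.003, 0.997], [-0.997, -0.001, -0.08], [0.001, -1.0, 0.003]]
ft_force: [-4.0, 0.6, 11.0]
opening: -0.002
```

Emit:
apply_moves(moves=[{"spin": 0.0,"gripper": 1.0,"translation": [0.0,0.001,0.0]},{"spin": 0.0,"gripper": 1.0,"translation": [0.0,0.0,0.0]}])

```text
time: 15.45
tcp_pos: [0.5596, -0.0575, 0.1777]
orientation: [[-0.08, 0.003, 0.997], [-0.997, -0.001, -0.08], [0.001, -1.0, 0.003]]
ft_force: [-5.3, 1.1, 12.1]
opening: 0.002
```

Emit:
apply_moves(moves=[{"spin": 0.0,"gripper": 1.0,"translation": [0.0,-0.002,0.0]},{"spin": 0.0,"gripper": 1.0,"translation": [0.0,-0.004,0.0]},{"spin": 0.0,"gripper": 1.0,"translation": [0.0,-0.01,0.0]},{"spin": 0.0,"gripper": 1.0,"translation": [0.0,-0.03,0.0]},{"spin": 0.0,"gripper": 1.0,"translation": [0.0,-0.04,0.0]},{"spin": 0.0,"gripper": 1.0,"translation": [0.0,-0.04,0.0]},{"spin": 0.0,"gripper": 1.0,"translation": [-0.04,0.0,0.0]},{"spin": 0.0,"gripper": 1.0,"translation": [-0.04,0.0,0.0]},{"spin": 0.0,"gripper": 1.0,"translation": [0.0,0.0,0.0]},{"spin": 0.0,"gripper": 1.0,"translation": [0.0,0.0,0.0]}])

```text
time: 16.45
tcp_pos: [0.566, 0.023, 0.2999]
orientation: [[-0.078, -0.0, 0.997], [-0.997, -0.001, -0.078], [0.001, -1.0, -0.0]]
ft_force: [-0.6, -0.1, 0.4]
opening: 0.0
```

Run:
```python
from h import *
s=bot.read_state();print(s['time'],s['tcp_pos'],s['ft_force'])
ims=[]
for n,b in(('scene',(295,150,355,240)),('side',(290,170,350,260))):
    c=cap(n,n+'7.png');x0,y0,x1,y1=b
    ims.append(cv2.resize(c['frame'][y0:y1,x0:x1,::-1],(400,600),interpolation=cv2.INTER_CUBIC))
cv2.imwrite('pics/crop7.png',np.hstack(ims))
```

```text
16.45 [0.56600315 0.02301228 0.29989244] [-0.60532868 -0.06180837  0.35533918]
```

View pics/crop7.png

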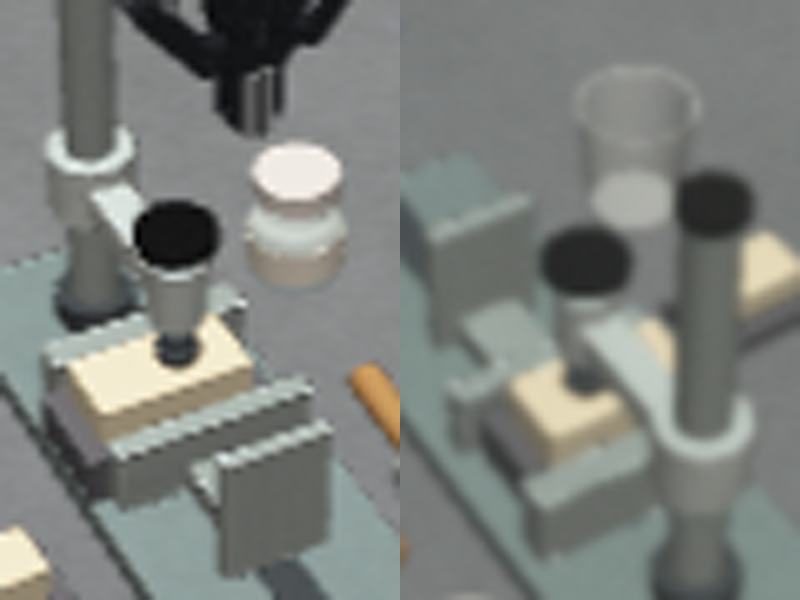

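The foot sits on the wax at (178,352) with the stem still showing below the sleeve. The jaws are shut on the carrier and the robot is clear, so I hand in.

```bash
python3 -c "
from plant import order;print(order.finish_job())"
```

```text
the job is handed in; nothing more can be done
None
```

I closed the sliding jaw on the carrier, pressed the foot onto the wax, and handed the job in at about 16.5 s of the 70 s allowed. The hand-in reported no verdict.

- **Nip:** I pushed the tab with shut fingers until it stalled. The tool force rose from about 5 N to 26 N, so roughly 23 N went into the carrier, below the 45 N limit. A picture then showed the carrier square between the jaws.
- **Foot:** I lowered the carriage with about 7 N on the pad. The foot touched the wax at tool height 0.1825 m, and I stopped at 0.1777 m. That is about 5 mm of the 12 mm travel.
- **Spring force:** the travel puts it near 6 N, and the tool force near 5 N.
- **Last pictures:** the foot rested on the wax with the stem still showing below the sleeve, and the carriage stayed where I left it. The arm was clear at z ≈ 0.30 m, and no bystander looked moved in the views I took.

**Checks that failed or disagreed:**
- One move call was refused, apparently because rows lacked the spin field. It changed nothing.
- The scene and side cameras disagreed by up to 2 px (about 7 mm), which I corrected with the wrist view and by contact.
- A sideways force of up to 5 N showed on the tool while it pressed the pad. It went away when the tool lifted clear.

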